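# Hold the blue probe home in the check port

## Task

Lift the blue-banded probe up off its hanger and push it nose down into the well of the grey check port, against the sprung green plunger, until its blue shoulder sits flat and firmly on the brass stop ring. Press firmly but do not ram it; finish while still gripping the probe and holding it down on the ring, because the spring pushes it out if you let go. Leave the yellow-banded probe, the vial rack, the tub and the loose vial where they are.

Things in the scene. Friction and masses are not known exactly. Their poses are not given: they have to be found in the camera images.
- probe: Probe to use, 97 mm tall, about 0.2 kg, round about its z axis (up). Origin: centre of its nose's lower face. Heights from there: steel nose 24 mm in diameter to 34 mm (tapered to 18 over the lowest 4); blue shoulder disc 52 mm in diameter, 34 to 42; black handle 28 mm in diameter, blue bands, 42 to 97. Starts hanging upright by its shoulder in either of the hanger's forks, handle free above.
- shoulder (a point): Point on the blue-banded probe's axis in the lower face of its shoulder disc, 34 mm above the nose's lower face: the face that must land on the brass ring.
- spare: The other probe, same shape and size, with yellow bands and a yellow shoulder. Leave it hanging.
- hanger: Fixed. Origin: centre of the underside of its base (100 x 200 mm). Post and crossbar at its +x side (134 mm high, front at x = 34 mm) carry two forks pointing to -x, centred at y = +60 and -60 mm. Each: two tines 9 mm wide, 30 mm apart, tops 130 mm above the table, upturned ends (138 mm high) at x = -45. A probe's nose hangs between the tines (x about -3), shoulder on them.
- port: Fixed grey check port, a block 120 x 120 x 60 mm with a black strip with small buttons on top along its -x edge. Origin: centre of its underside. A round well goes down its middle.
- mouth (a point): Centre of the well's mouth, level with the top of the brass stop ring, 68 mm above the table.
- stop_ring: Fixed brass ring on top of the port round the well: 62 mm outside, 32 mm inside diameter, 8 mm high (60 to 68 mm above the table). Origin: centre of its underside. It is the hard stop for the probe's shoulder. The well below it is 36 mm in diameter.
- plunger (a joint): Travel of the green plunger (26 mm in diameter, flat top) down the well, in m: 0 at rest, its top 16 mm below the ring's top; about 0.018 when the probe's shoulder is on the ring. Spring: 3 N to start moving, plus 400 N/m: about 10 N at 0.018. The probe's own weight cannot push it in.
- vial_rack: Bystander: blue rack, 70 x 200 mm, with six capped vials, 80 mm high over the caps. Origin: centre of its underside, long side along y.
- tub: Bystander: clear tub with a white lid, 88 mm in diameter, 51 mm high. Origin: centre of its underside.
- vial: Bystander: standing loose vial with a green label, 32 mm in diameter, 70 mm high. Origin: centre of its underside.
Things that resemble listed ones, but are neither listed nor needed, are in the scene too. There is more than one size of the hanger; the one meant has the size given above.

How it is judged:
By the outcome, as a careful person would: the job done as asked, in the order asked, and still so for the second after the job is handed in, while the arm keeps its last pose, push and grip.
It also fails if it takes over 58 s, if anything falls off the work surface, if the arm or the gripper's body presses on something with over 40 N, if the wrist force passes 120 N, or if a joint passes its speed limit or range.

## Robot

A 6-joint arm with a two-finger parallel gripper is mounted at the origin on the work surface. World frame = base frame: x ahead of the robot, y to its left, z up, the work surface at z = 0. Lengths are in mm, angles in degrees, forces in N, time in s.
With the tool pointing down it reaches from about 350 to 850 mm from the base axis. Payload 8.1 kg.
Tool frame: the origin (TCP) lies at the very end of the fingers, on their centre line; the grasp point (between the pads) lies 19 mm behind it (r.grip_point_offset is the distance from the TCP to the grasp point, in mm); z points along the fingers, y is the line along which they close (so a half turn about z gives the same grasp; the last joint's range is limited). The gripper opens to 85 mm and grips with 20 to 120 N. Pads are 22 mm wide; open, the fingers measure 114 mm over their backs; the gripper's body (76 mm by 85 mm) begins 54 mm behind the grasp point. The pads swing forward as they close: fully open they stand 13 mm farther back than shut.
Start: joints at [65.523, 7.471, 85.268, -0, 87.261, -4.893], TCP at [201.089, 565.304, 231.292] pointing down, gripper open.
Joint ranges: [-169.43, 169.43], [-51.17, 129.36], [1.28, 143.12], [-76.62, 256.62], [0, 156.53], [-152.29, 152.29]. Speed limits (degrees/s): [136.94, 136.94, 159.86, 180, 180, 180].

## Interface

Orientations are given as [roll, pitch, yaw] about the fixed x, y, z axes, in that order (R = Rz(yaw) Ry(pitch) Rx(roll)).
In Python, from bench import status, eyes, r gives the robot as it stands.
- The arm moves only by the shell command python3 -m handwheel 'ROWS' [FORCE]. ROWS is a JSON object whose one key "series" holds a list that holds one entry, the list of rows, each a list of 7 numbers: the shift along the tool's x, y, z in cm, then the turn, a rotation vector about the tool's x, y, z in rad, then the opening, from 0 (shut) to 1 (fully open). In form: {"series": [[[tx, ty, tz, rx, ry, rz, claw], ...]]}. A call has 1 to 12 rows; each row is the pose to reach, as a shift and turn from the pose commanded when the call began, along the tool's axes at that moment; what a row does not reach only later rows make up. A row lasts 1/8 s, in which the tool goes at most 62.5 mm and 10.7 degrees, less where a joint would pass 70% of its speed; a pose out of reach is approached as far as the arm can. A call with a gripper value outside its range is refused whole. The fingers move at their own pace and stop on an object; FORCE is the grip in N (left out, the last holds). Time passes only in rows, so rows that repeat a pose let the fingers close. It gives the time, the measured TCP pose, the force, the opening and the grip force at its end, in the units of the state.
- status.sense(): the state, without advancing time (a new reading comes with each control period).
- eyes.snapshot(name): name is "scene" or "top" or "wrist"; returns a dict with "img" (400x640x3 uint8, red, green, blue), "mtx" (3x3 intrinsics, pixels), "R" (3x3) and "t" (3): a world point X has camera coordinates R X + t. Camera axes: x right, y down, z forward; pixel columns grow to the right and rows downward; lengths in mm; the calibration is good to about 2 mm. A picture is of the moment at which its call begins. There is no depth.
- r.hand_in(): hands the job in; it is judged then, once.
The state is a dict: "time": time; "joint_pos": joint angles; "qd": joint speeds; "joint_efforts": joint torques, N m; "tool_pos": TCP position; "tcp_rot": TCP orientation; "ft_force": force on the tool from outside, world axes, zero at the start; "wrist_torque": the same for the moment, N m; "finger_gap": finger opening in mm; "grip_force": force on a finger pad.
Only numpy, scipy, OpenCV 4.12 (cv2) and the standard library are available. Lean on these libraries where they do the work, as an engineer would, in place of code of your own. Each camera call takes 0.05 s, during which the arm holds its last target. There are 200 camera calls.

## Working session

There is one attempt and no reset: what is moved stays moved. The work goes in short steps, Python scripts to look and compute and a shell command to move; the robot and the scene stay as the last step left them, time stands still between calls to the robot, and variables do not carry over. Pictures are saved under pics/ and viewed, at most 10 in all, crops included, and the job is handed in when it is done.

```bash
ls; mkdir -p pics; python3 - <<'E'
from bench import status, eyes, r
import cv2,pickle,numpy as np
s=status.sense();print(s)
d={n:eyes.snapshot(n) for n in("scene","top","wrist")}
pickle.dump(d,open("d0.pkl","wb"))
for n in("scene","top"):
    cv2.imwrite(f"pics/{n}0.png",d[n]["img"][:,:,::-1]); print(n,d[n]["mtx"],d[n]["R"],d[n]["t"])
E
```

```text
pics
{'time': 0.0, 'joint_pos': array([ 6.55246796e+01,  7.51584667e+00,  8.53307445e+01, -3.26707110e-04,
        8.72607696e+01, -4.89346633e+00]), 'qd': array([-0.03508656,  0.02011939, -0.03020137,  0.09424367,  0.07129674,
       -0.0135353 ]), 'joint_efforts': array([-1.08735101e-03, -5.69415343e+01, -5.00541544e+01, -2.98358373e-04,
        1.50267337e-02,  1.77766810e-05]), 'tool_pos': array([200.84532962, 564.79495   , 230.222685  ]), 'tcp_rot': array([-1.79893003e+02, -8.83310975e-03,  1.60418154e+02]), 'ft_force': array([ 0.40530933, -0.20424566,  1.20330845]), 'wrist_torque': array([ 0.00787328,  0.0359984 , -0.00681772]), 'grip_force': 0.0, 'finger_gap': 85.18770697823315}
scene [[401.84820725   0.         323.05003238]
 [  0.         401.84820725 199.17159182]
 [  0.           0.           1.        ]] [[-0.69962281  0.71432126  0.01652431]
 [ 0.4632123   0.4710467  -0.75069926]
 [-0.54402416 -0.51755206 -0.66043741]] [ 370.00613721 -147.8580824  1291.6001793 ]
top [[431.38722598   0.         317.36627282]
 [  0.         431.38722598 200.8294504 ]
 [  0.           0.           1.        ]] [[-0.00610526 -0.99977803  0.0201646 ]
 [-0.99860802  0.00503916 -0.05250368]
 [ 0.05239041 -0.02045708 -0.99841712]] [ -25.78575852  535.78945973 1221.64604452]
```

View pics/scene0.png

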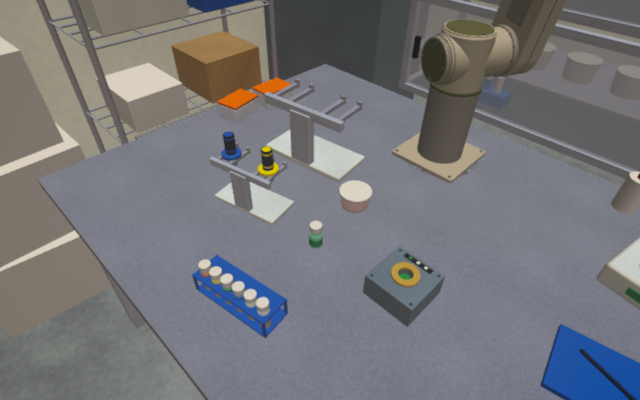

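View pics/top0.png

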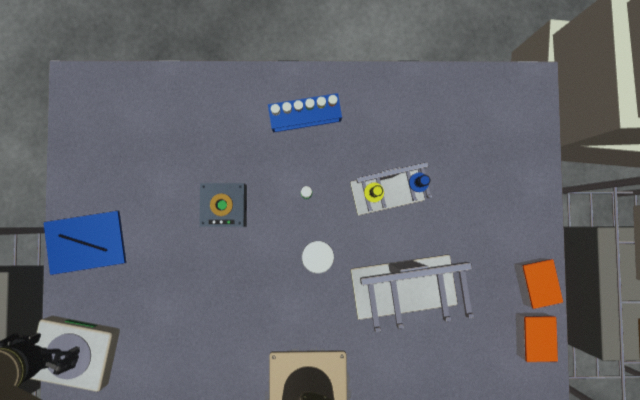

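The top view shows two hangers: a small one at (390,190) holding the yellow probe (374,192) and the blue probe (420,182), and a larger empty one at (410,287). The port ring is at (221,205). The small hanger with its two probes fits, and the blue-banded probe at (420,182) is the target. I'll measure it and check a crop.

```bash
cat > h.py <<'E'
import numpy as np,cv2
def ray(d,uv):
    R,t=np.array(d["R"]),np.array(d["t"]).ravel()
    k=np.linalg.inv(d["mtx"])@[uv[0],uv[1],1.]
    return -R.T@t,R.T@k
def onz(d,uv,z):
    c,k=ray(d,uv);return c+k*(z-c[2])/k[2]
def proj(d,X):
    p=np.array(d["mtx"])@(np.array(d["R"])@np.array(X,float)+np.array(d["t"]).ravel());return p[:2]/p[2]
def mask(d,lo,hi,box):
    h=cv2.cvtColor(d["img"],cv2.COLOR_RGB2HSV);m=cv2.inRange(h,lo,hi);o=np.zeros_like(m)
    x0,y0,x1,y1=box;o[y0:y1,x0:x1]=m[y0:y1,x0:x1];return o
def circ(m):
    c=max(cv2.findContours(m,cv2.RETR_EXTERNAL,cv2.CHAIN_APPROX_NONE)[0],key=cv2.contourArea)
    return cv2.fitEllipse(cv2.convexHull(c)),cv2.contourArea(c)
E
python3 - <<'E'
import pickle
from h import *
d=pickle.load(open("d0.pkl","rb"));T,S=d["top"],d["scene"]
B=((105,120,60),(125,255,255));Y=((22,120,100),(35,255,255));O=((10,120,100),(24,255,255))
for nm,c,bt,bs,z in(("blue",B,(400,165,440,205),(215,125,245,165),138),("yel",Y,(355,175,395,210),(250,140,285,180),138),("ring",O,(200,185,245,225),(385,255,425,295),68)):
    for D,b in((T,bt),(S,bs)):
        e,a=circ(mask(D,*c,b));print(nm,np.round(e[0],1),np.round(e[1],1),a,onz(D,e[0],z).round(1))
# black handle tops / base / crossbar ends at known heights
for n,uv,z in(("barL",(358,181),134),("barR",(428,165),134)):print(n,onz(T,uv,z).round(1))
print("cam",ray(T,(0,0))[0])
a=cv2.resize(T["img"][150:225,340:445],None,fx=5,fy=5,interpolation=cv2.INTER_CUBIC)
b=cv2.resize(S["img"][120:220,205:300],None,fx=3.75,fy=3.75,interpolation=cv2.INTER_CUBIC)
o=np.zeros((600,800,3),np.uint8);o[:375,:525]=a;
b=cv2.resize(b,(270,284));o[:284,528:798]=b
cc=cv2.resize(T["img"][180:230,195:250],None,fx=4,fy=4,interpolation=cv2.INTER_CUBIC);o[380:580,:220]=cc
cv2.imwrite("pics/crop1.png",o[:,:,::-1])
E
```

```text
blue [418.9 181.8] [18.9 20.4] 280.5 [ 577.3 -290.1  138. ]
blue [230.8 153.2] [12.2 19.8] 147.5 [ 578.8 -286.7  138. ]
yel [373.5 192.1] [19.1 19.5] 272.0 [ 551.1 -171.8  138. ]
yel [267.8 168.9] [14.2 21. ] 172.5 [ 553.8 -168.7  138. ]
ring [220.9 204.3] [21.4 22.1] 349.5 [524.7 235.6  68. ]
ring [405.2 274.1] [23.3 29.4] 512.0 [526.6 236.1  68. ]
barL [ 580.4 -132.2  134. ]
barR [ 621.6 -316.   134. ]
cam [ 470.8836833    -3.48865801 1248.36320623]
```

View pics/crop1.png

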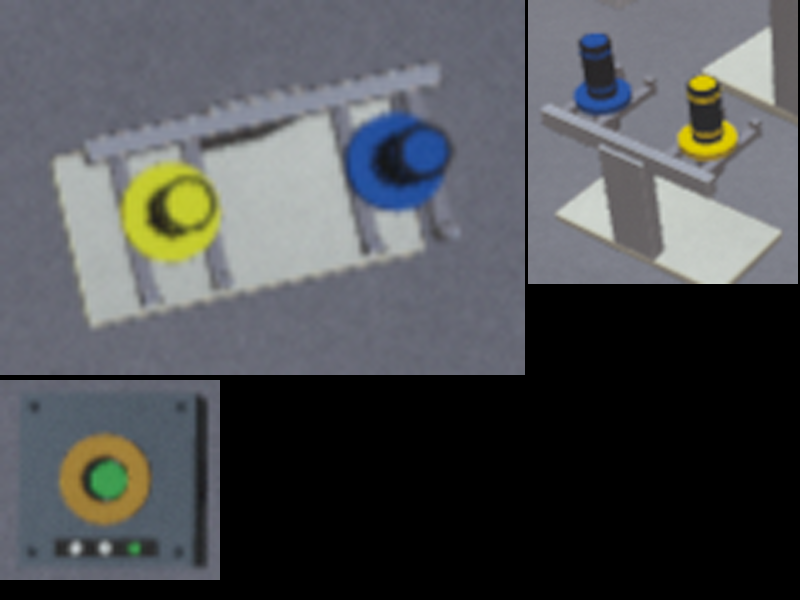

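The crop confirms the blue-banded probe hanging on the right fork of the small hanger. Yellow is on the left fork, and the green plunger sits inside the brass ring. Blue is at about (578,-288), the port at about (525.5,236). I'll move above the blue probe.

```bash
python3 -m handwheel '{"series": [[[-2,-2,-2,0,0,0,1],[-6,-6,-4,0,0,0,1],[-10,-10.5,-6,0,0,0,1],[-14,-15,-6,0,0,0,1],[-18,-19,-6,0,0,0,1],[-22,-23,-6,0,0,0,1],[-26,-27.5,-6,0,0,0,1],[-30,-32,-6,0,0,0,1],[-34,-36,-6,0,0,0,1],[-38,-40,-6,0,0,0,1],[-41,-43.5,-6,0,0,0,1],[-43,-45.5,-6,0,0,0,1]]]}' 40
python3 -m handwheel '{"series": [[[-2,-2,0,0,0,0,1],[-6,-6,0,0,0,0,1],[-10,-10.5,0,0,0,0,1],[-14,-15,0,0,0,0,1],[-17.5,-18.5,0,0,0,0,1],[-20,-21,0,0,0,0,1],[-21,-22.2,0,0,0,0,1],[-21,-22.2,0,0,0,0,1]]]}'
python3 - <<'E'
from bench import status, eyes
import cv2,pickle,numpy as np
s=status.sense();print(s["time"],s["tool_pos"],s["tcp_rot"],s["ft_force"],s["joint_pos"])
w=eyes.snapshot("wrist");pickle.dump(w,open("w1.pkl","wb"));cv2.imwrite("pics/w1.png",w["img"][:,:,::-1])
E
```

```text
time: 1.65
tool_pos: [453.9, -9.7, 291.0]
tcp_rot: [-180.0, -0.0, 160.3]
ft_force: [-0.0, 0.9, 0.0]
finger_gap: 85.5
grip_force: 0.0
time: 2.65
tool_pos: [576.9, -287.2, 290.6]
tcp_rot: [180.0, -0.1, 160.4]
ft_force: [0.0, -0.1, -0.5]
finger_gap: 85.5
grip_force: 0.0
2.65 [ 576.90819461 -287.24870596  290.64761692] [ 1.79977682e+02 -7.06933473e-02  1.60367683e+02] [ 0.02098385 -0.11745903 -0.52782324] [-3.10303992e+01  1.35518655e+01  7.23070071e+01  7.92839926e-03
  9.42148370e+01 -1.01397491e+02]
```

View pics/w1.png

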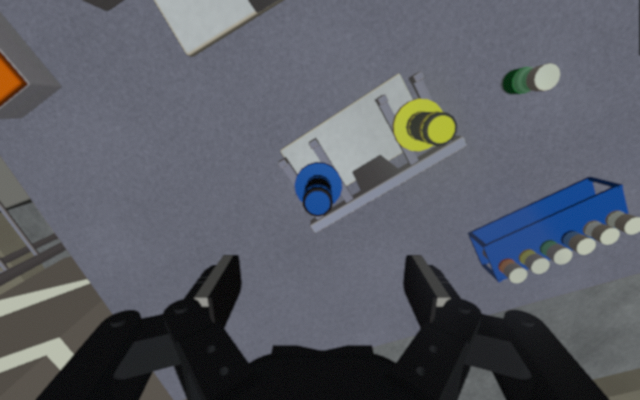

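The wrist view shows the blue probe with its cap at (317,203) and shoulder at (319,184), and the yellow probe at (425,125). I'll refine from the cap and shoulder in both views.

```bash
python3 - <<'E'
import pickle
from h import *
w=pickle.load(open("w1.pkl","rb"))
d=pickle.load(open("d0.pkl","rb"))
m=mask(w,(100,120,50),(128,255,255),(285,155,350,225))
n,l,st,c=cv2.connectedComponentsWithStats(m)
for i in range(1,n):
    if st[i,4]>40:
        e,_=circ((l==i).astype(np.uint8)*255);print(st[i],c[i],e,[onz(w,e[0],z).round(1) for z in(193,138)])
# shoulder axis & top predicted vs image for candidate
for X in((577,-288,138),(577,-288,193)):print(proj(w,X),proj(d["top"],X),proj(d["scene"],X))
print(w["mtx"][0],ray(w,(0,0))[0])
E
```

```text
[ 295  163   47   52 1609] [317.91298943 187.53325047] ((317.8103942871094, 187.625732421875), (45.8162956237793, 51.79758834838867), 3.556368112564087) [array([ 563.1, -286.1,  193. ]), array([ 577.1, -292. ,  138. ])]
[321.24291106 186.36954508] [418.05424942 181.91589659] [231.04035535 152.66916939]
[321.12043717 202.43678953] [423.69471478 179.77114414] [228.06128631 134.37530907]
[283.20456753   0.         321.94871387] [ 502.24459964 -260.7228938   432.98598849]
```

```bash
python3 -m handwheel '{"series": [[[-0.05,-0.28,2,0,0,0,1],[-0.05,-0.28,5,0,0,0,1],[-0.05,-0.28,8,0,0,0,1],[-0.05,-0.28,10.5,0,0,0,1],[-0.05,-0.28,12.5,0,0,0,1],[-0.05,-0.28,13.7,0,0,0,1],[-0.05,-0.28,14.3,0,0,0,1],[-0.05,-0.28,14.3,0,0,0,1]]]}' 80
python3 - <<'E'
from bench import status, eyes
import cv2,pickle,numpy as np
s=status.sense();print(s["time"],s["tool_pos"],s["ft_force"])
w=eyes.snapshot("wrist");t=eyes.snapshot("scene");pickle.dump((w,t),open("w2.pkl","wb"))
o=np.zeros((600,640,3),np.uint8);o[:400]=w["img"];o[400:,:300]=cv2.resize(t["img"][100:200,195:345],(300,200))
cv2.imwrite("pics/w2.png",o[:,:,::-1])
E
```

```text
time: 3.7
tool_pos: [576.8, -289.9, 148.4]
tcp_rot: [-180.0, 0.0, 160.4]
ft_force: [-0.5, 0.1, 0.8]
finger_gap: 85.7
grip_force: 0.0
3.7 [ 576.8054894  -289.88833672  148.44840996] [-0.52948568  0.12976182  0.80062589]
```

View pics/w2.png

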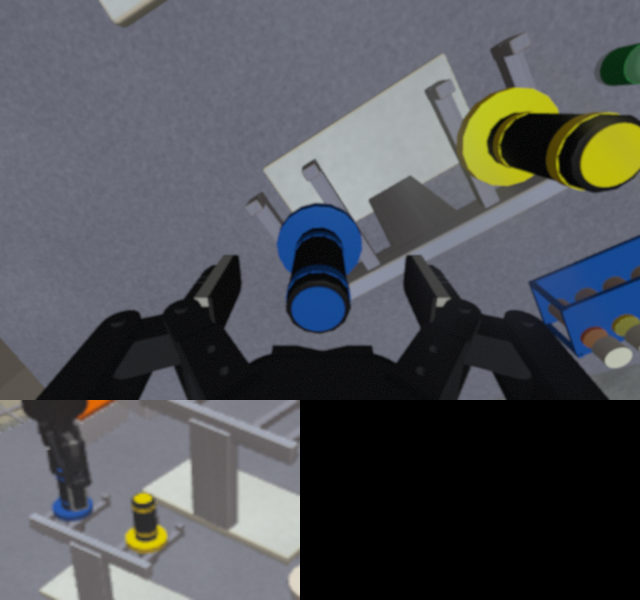

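The probe stands between the pads: cap at (318,308), shoulder at (319,243), pad midline at about u=322. I'll check the offset along tool x and then close.

```bash
python3 - <<'E'
import pickle
from h import *
w,_=pickle.load(open("w2.pkl","rb"))
m=mask(w,(100,120,50),(128,255,255),(270,280,365,340));e,_=circ(m);print(e,onz(w,e[0],193))
print([proj(w,(576.8,-289.9,z)) for z in(193,138,148)])
E
python3 -m handwheel '{"series": [[[0,0,0,0,0,0,0.7],[0,0,0,0,0,0,0.5],[0,0,0,0,0,0,0.4],[0,0,0,0,0,0,0.3],[0,0,0,0,0,0,0.2],[0,0,0,0,0,0,0.1],[0,0,0,0,0,0,0],[0,0,0,0,0,0,0],[0,0,0,0,0,0,0],[0,0,0,0,0,0,0]]]}' 80
```

```text
((317.7123107910156, 308.4444580078125), (46.46419906616211, 55.30410385131836), 90.01448822021484) [ 575.71602684 -291.33334274  193.        ]
[array([321.84323684, 309.5311047 ]), array([321.88031161, 247.5992801 ]), array([321.87536768, 255.85790936])]
time: 5.05
tool_pos: [576.9, -290.0, 148.7]
tcp_rot: [-180.0, 0.0, 160.4]
ft_force: [-0.9, -0.6, 4.2]
finger_gap: 26.3
grip_force: 78.4
```

Gripped. I'll lift straight up.

```bash
python3 -m handwheel '{"series": [[[0,0,-0.5,0,0,0,0],[0,0,-1.5,0,0,0,0],[0,0,-3,0,0,0,0],[0,0,-5,0,0,0,0],[0,0,-7.5,0,0,0,0],[0,0,-10,0,0,0,0],[0,0,-11.8,0,0,0,0],[0,0,-12.5,0,0,0,0],[0,0,-12.5,0,0,0,0]]]}' 
python3 - <<'E'
from bench import status, eyes
import numpy as np,cv2,pickle
from h import *
s=status.sense();p=s["tool_pos"];yaw=np.radians(s["tcp_rot"][2])
d=np.array([525.5,236])-p[:2];print(p,s["ft_force"],"tool dx,dy",d@[np.cos(yaw),np.sin(yaw)],d@[np.sin(yaw),-np.cos(yaw)])
w=eyes.snapshot("wrist");t=eyes.snapshot("scene");pickle.dump((w,t),open("w3.pkl","wb"))
o=np.zeros((600,640,3),np.uint8);o[:400]=w["img"];o[400:,:450]=cv2.resize(t["img"][80:180,175:400],(450,200))
cv2.imwrite("pics/w3.png",o[:,:,::-1])
E
```

```text
time: 6.18
tool_pos: [576.8, -290.0, 273.6]
tcp_rot: [-180.0, 0.0, 160.4]
ft_force: [-0.0, -0.2, -2.0]
finger_gap: 26.5
grip_force: 78.6
[ 576.77865781 -289.95515121  273.6207616 ] [-0.01951961 -0.22925343 -2.03841572] tool dx,dy 224.64183435879252 478.3245426305147
```

View pics/w3.png

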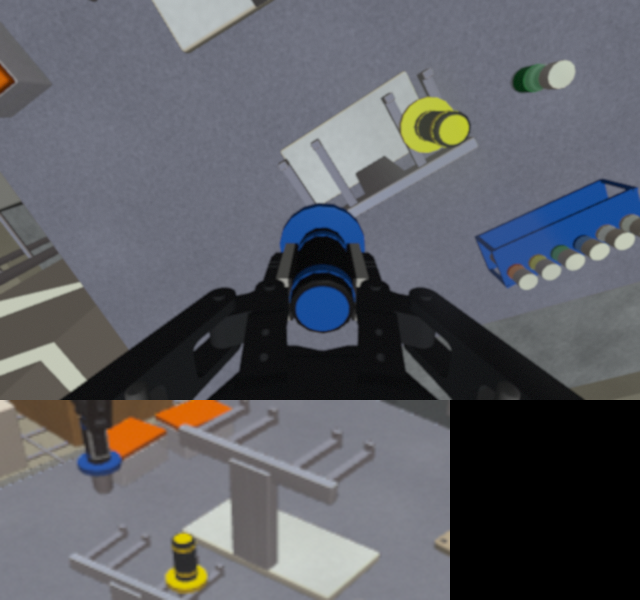

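The wrist view shows the cap at (322,307), centred between the pads. The probe hangs upright and clear of the hanger. I'll carry it over to the port.

```bash
python3 -m handwheel '{"series": [[[0.7,1.5,0,0,0,0,0],[2.3,5,0,0,0,0,0],[4.5,9.5,0,0,0,0,0],[6.8,14.5,0,0,0,0,0],[9.1,19.5,0,0,0,0,0],[11.5,24.5,0,0,0,0,0],[13.8,29.5,0,0,0,0,0],[16.2,34.5,0,0,0,0,0],[18.5,39.5,0,0,0,0,0],[20.5,43.8,0,0,0,0,0],[21.8,46.5,0,0,0,0,0],[22.46,47.83,0,0,0,0,0]]]}' 
python3 -m handwheel '{"series": [[[0,0,1,0,0,0,0],[0,0,3,0,0,0,0],[0,0,5,0,0,0,0],[0,0,7,0,0,0,0],[0,0,8.5,0,0,0,0],[0,0,9.3,0,0,0,0],[0,0,9.5,0,0,0,0],[0,0,9.5,0,0,0,0]]]}' 
python3 - <<'E'
from bench import status, eyes
import numpy as np,cv2,pickle
from h import *
s=status.sense();print(s["time"],s["tool_pos"],s["ft_force"])
w,t,p=[eyes.snapshot(n) for n in("wrist","scene","top")];pickle.dump((w,t,p),open("w4.pkl","wb"))
o=np.zeros((600,640,3),np.uint8);o[:400]=w["img"]
o[400:,:240]=cv2.resize(t["img"][200:300,345:465],(240,200));o[400:,320:560]=cv2.resize(p["img"][155:255,160:280],(240,200))
cv2.imwrite("pics/w4.png",o[:,:,::-1])
E
```

```text
time: 7.78
tool_pos: [524.0, 238.1, 272.6]
tcp_rot: [-180.0, -0.1, 160.6]
ft_force: [0.0, -0.1, -1.5]
finger_gap: 26.4
grip_force: 78.8
time: 8.78
tool_pos: [525.8, 236.2, 178.9]
tcp_rot: [180.0, 0.0, 160.4]
ft_force: [0.6, 0.0, -1.9]
finger_gap: 26.6
grip_force: 78.8
8.775 [525.77885532 236.2114247  178.90926442] [ 0.5939741   0.03874624 -1.88352261]
```

View pics/w4.png

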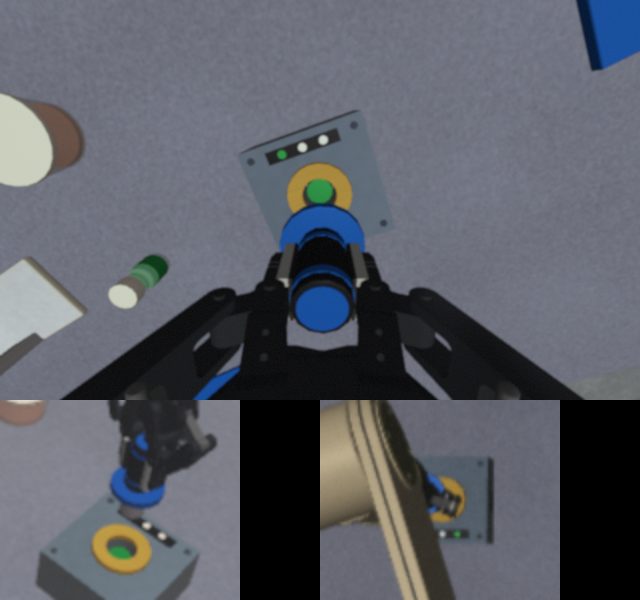

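The wrist view shows the ring around (320,193), partly behind the shoulder at (322,240). I'll measure ring centre against shoulder centre in this one view by fitting circles on their planes.

```bash
cat > fit.py <<'E'
import pickle,sys
from h import *
from scipy.optimize import least_squares
def fit(d,lo,hi,box,z,r,sel):
    m=mask(d,lo,hi,box)
    c=max(cv2.findContours(m,cv2.RETR_EXTERNAL,cv2.CHAIN_APPROX_NONE)[0],key=cv2.contourArea)
    q=cv2.convexHull(c)[:,0].astype(float);q=c[:,0].astype(float);q=q[sel(q)]
    P=np.array([onz(d,a,z)[:2] for a in q])
    f=least_squares(lambda v:np.hypot(*(P-v[:2]).T)-v[2],[*P.mean(0),r],loss="soft_l1")
    return f.x.round(2),len(q),(np.abs(f.fun).mean()).round(2)
E
python3 - <<'E'
from fit import *
w,t,p=pickle.load(open("w4.pkl","rb"))
O=((10,100,80),(26,255,255));B=((100,120,50),(128,255,255))
print("ring",fit(w,*O,(280,150,365,235),68,31,lambda q:q[:,1]<202))
print("shoulder",fit(w,*B,(270,200,375,262),168.3,26,lambda q:(q[:,1]<245)))
cv_=fit(w,*B,(285,275,360,340),223.4,14,lambda q:(q[:,1]>300));print("cap",cv_)
print("scene ring",fit(t,*O,(385,255,425,295),68,31,lambda q:q[:,1]>0))
E
```

```text
ring (array([521.26, 235.12,  28.34]), 166, np.float64(5.31))
shoulder (array([515.95, 239.84,  18.66]), 183, np.float64(4.39))
cap (array([525.49, 236.32,  11.32]), 87, np.float64(0.11))
scene ring (array([526.13, 235.45,  30.22]), 74, np.float64(0.75))
```

```bash
python3 - <<'E'
from fit import *
w,t,p=pickle.load(open("w4.pkl","rb"))
O=((10,100,80),(26,255,255));B=((100,120,50),(128,255,255))
def top(d,c,box,z,r,vmax):
    m=mask(d,*c,box); q=[]
    m=cv2.morphologyEx(m,cv2.MORPH_OPEN,np.ones((3,3)))
    for v in range(box[1],vmax):
        x=np.where(m[v])[0]
        if len(x):q+=[(x[0]-.5,v),(x[-1]+.5,v)]
    for u in range(box[0],box[2]):
        y=np.where(m[:vmax,u])[0]
        if len(y):q.append((u,y[0]-.5))
    P=np.array([onz(d,a,z)[:2] for a in q])
    f=least_squares(lambda v:np.hypot(*(P-v[:2]).T)-v[2],[*P.mean(0),r],loss="soft_l1")
    g=least_squares(lambda v:np.hypot(*(P-v[:2]).T)-r,P.mean(0),loss="soft_l1")
    print(f.x.round(2),g.x.round(2),np.abs(g.fun).mean().round(2))
top(w,O,(280,150,365,235),68,31,200)
top(w,B,(270,200,375,262),168.3,26,240)
E
```

```text
[522.2  234.78  30.14] [523.23 234.42] 0.39
[523.03 237.25  24.86] [524.42 236.78] 0.41
```

The probe needs to shift about (-1,-2) mm. I'll apply that and lower the nose into the ring, above the plunger.

```bash
python3 -m handwheel '{"series": [[[0.03,-0.22,1,0,0,0,0],[0.03,-0.22,3,0,0,0,0],[0.03,-0.22,4.5,0,0,0,0],[0.03,-0.22,5.3,0,0,0,0],[0.03,-0.22,5.3,0,0,0,0],[0.03,-0.22,5.6,0,0,0,0],[0.03,-0.22,5.9,0,0,0,0],[0.03,-0.22,6.2,0,0,0,0],[0.03,-0.22,6.5,0,0,0,0],[0.03,-0.22,6.5,0,0,0,0]]]}' 
python3 - <<'E'
from bench import status, eyes
import numpy as np,cv2,pickle
s=status.sense();print(s["time"],s["tool_pos"],s["ft_force"])
w,t=[eyes.snapshot(n) for n in("wrist","scene")];pickle.dump((w,t),open("w5.pkl","wb"))
o=np.zeros((400,800,3),np.uint8);o[:,:400]=cv2.resize(w["img"][140:340,220:420],(400,400))
o[:,400:]=cv2.resize(t["img"][215:315,355:455],(400,400))
cv2.imwrite("pics/w5.png",o[:,:,::-1])
E
```

```text
time: 10.18
tool_pos: [524.1, 234.0, 112.9]
tcp_rot: [-180.0, -0.0, 160.4]
ft_force: [0.9, -1.0, -0.4]
finger_gap: 26.2
grip_force: 78.8
10.175 [524.12258854 233.9872891  112.90978965] [ 0.90106673 -0.98285453 -0.39808401]
```

View pics/w5.png

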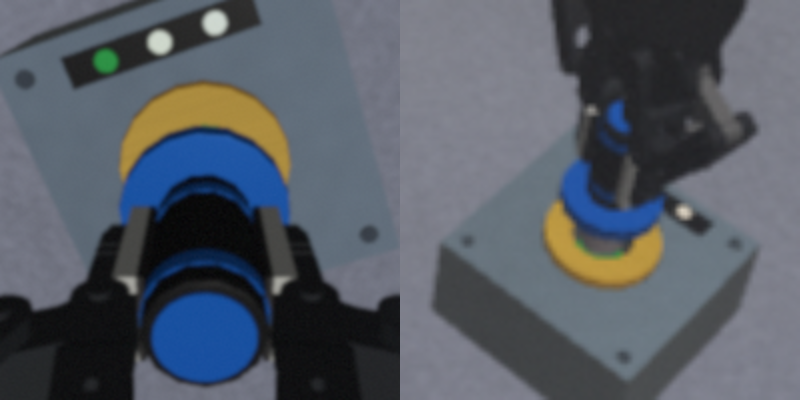

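The nose is entering the ring in both crops, with green still visible around it and little side force. I'll push on gently.

```bash
python3 -m handwheel '{"series": [[[0,0,0.3,0,0,0,0],[0,0,0.6,0,0,0,0],[0,0,0.9,0,0,0,0],[0,0,1.2,0,0,0,0],[0,0,1.4,0,0,0,0],[0,0,1.6,0,0,0,0],[0,0,1.8,0,0,0,0],[0,0,2,0,0,0,0],[0,0,2,0,0,0,0]]]}' 
python3 -m handwheel '{"series": [[[0,0,0.1,0,0,0,0],[0,0,0.2,0,0,0,0],[0,0,0.3,0,0,0,0],[0,0,0.4,0,0,0,0],[0,0,0.4,0,0,0,0]]]}'
```

```text
time: 11.4
tool_pos: [524.5, 234.1, 93.4]
tcp_rot: [180.0, 0.0, 160.4]
ft_force: [-2.6, -1.9, 5.8]
finger_gap: 26.4
grip_force: 78.9
time: 12.02
tool_pos: [524.6, 234.1, 89.7]
tcp_rot: [180.0, 0.0, 160.4]
ft_force: [-3.6, -1.8, 7.1]
finger_gap: 26.3
grip_force: 79.1
```

```bash
python3 -m handwheel '{"series": [[[0.05,0,0,0,0,0,0],[0.1,0,0.05,0,0,0,0],[0.1,0,0.1,0,0,0,0],[0.1,0,0.15,0,0,0,0],[0.1,0,0.2,0,0,0,0],[0.1,0,0.2,0,0,0,0]]]}' 
python3 -m handwheel '{"series": [[[0,0,0.05,0,0,0,0],[0,0,0.1,0,0,0,0],[0,0,0.15,0,0,0,0],[0,0,0.15,0,0,0,0]]]}'
```

```text
time: 12.78
tool_pos: [524.3, 234.2, 88.1]
tcp_rot: [180.0, 0.1, 160.4]
ft_force: [-1.1, -3.5, 7.5]
finger_gap: 26.7
grip_force: 79.1
time: 13.28
tool_pos: [524.3, 234.2, 86.8]
tcp_rot: [180.0, 0.1, 160.4]
ft_force: [-1.5, -3.1, 8.3]
finger_gap: 26.5
grip_force: 79.2
```

```bash
python3 -m handwheel '{"series": [[[0,-0.05,0.03,0,0,0,0],[0,-0.08,0.06,0,0,0,0],[0,-0.08,0.1,0,0,0,0],[0,-0.08,0.1,0,0,0,0]]]}' 
python3 -m handwheel '{"series": [[[0,0,0.05,0,0,0,0],[0,0,0.1,0,0,0,0],[0,0,0.1,0,0,0,0]]]}'
python3 -m handwheel '{"series": [[[0,0,0.05,0,0,0,0],[0,0,0.1,0,0,0,0],[0,0,0.1,0,0,0,0]]]}'
```

```text
time: 13.78
tool_pos: [524.4, 234.1, 86.7]
tcp_rot: [179.9, 0.1, 160.4]
ft_force: [-4.1, -1.6, 13.5]
finger_gap: 26.8
grip_force: 79.9
time: 14.15
tool_pos: [524.4, 234.1, 86.6]
tcp_rot: [179.9, 0.1, 160.4]
ft_force: [-8.0, -3.0, 21.9]
finger_gap: 26.4
grip_force: 80.6
time: 14.52
tool_pos: [524.4, 234.2, 86.6]
tcp_rot: [179.9, 0.1, 160.4]
ft_force: [-11.6, -4.3, 28.3]
finger_gap: 26.5
grip_force: 81.2
```

Hard stop at z = 86.6, close to the predicted 86.4, with about 20 N net on the ring. I'll ease the side force and look.

```bash
python3 -m handwheel '{"series": [[[0.05,0,0,0,0,0,0],[0.1,-0.02,0,0,0,0,0],[0.1,-0.02,0,0,0,0,0],[0.1,-0.02,0,0,0,0,0]]]}' 
python3 - <<'E'
from bench import status, eyes
import numpy as np,cv2,pickle
s=status.sense();print(s["time"],s["tool_pos"],s["ft_force"],s["wrist_torque"])
w,t=[eyes.snapshot(n) for n in("wrist","scene")];pickle.dump((w,t),open("w6.pkl","wb"))
o=np.zeros((400,800,3),np.uint8);o[:,:400]=cv2.resize(w["img"][140:340,220:420],(400,400))
o[:,400:]=cv2.resize(t["img"][225:305,365:445],(400,400))
cv2.imwrite("pics/w6.png",o[:,:,::-1])
E
```

```text
time: 15.02
tool_pos: [524.4, 234.1, 86.6]
tcp_rot: [179.9, 0.3, 160.4]
ft_force: [-6.3, -5.0, 24.5]
finger_gap: 26.8
grip_force: 80.9
15.025 [524.41762685 234.14371289  86.62247875] [-6.32192806 -4.97149377 24.4603507 ] [-1.05551962  1.24490613 -0.02265987]
```

View pics/w6.png

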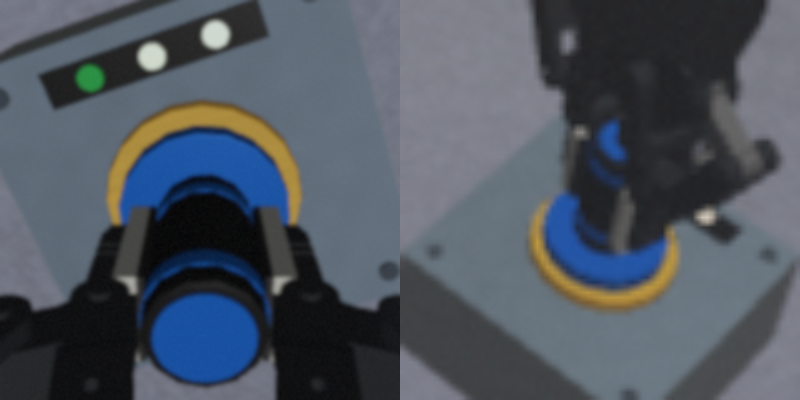

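The shoulder sits flat on the ring with an even brass margin, and the probe is upright. I'll add a little more press, hold to check it stays steady, then hand in.

```bash
python3 -m handwheel '{"series": [[[-0.03,0,0.03,0,0,0,0],[-0.05,0,0.05,0,0,0,0],[-0.05,0,0.05,0,0,0,0],[-0.05,0,0.05,0,0,0,0],[-0.05,0,0.05,0,0,0,0],[-0.05,0,0.05,0,0,0,0],[-0.05,0,0.05,0,0,0,0],[-0.05,0,0.05,0,0,0,0]]]}' && python3 - <<'E'
from bench import status,r
s=status.sense();print(s["tool_pos"],s["tcp_rot"],s["ft_force"])
if 18<s["ft_force"][2]<45 and s["tool_pos"][2]<87.2: print(r.hand_in())
E
```

```text
time: 16.12
tool_pos: [524.4, 234.1, 86.6]
tcp_rot: [179.9, 0.2, 160.4]
ft_force: [-11.8, -4.9, 30.2]
finger_gap: 26.3
grip_force: 81.2
[524.44203891 234.14606293  86.63371337] [179.86797052   0.20312565 160.42608257] [-11.79406719  -4.88872705  30.19431642]
the job is handed in; nothing more can be done
None
```

The blue-banded probe is in the check port with its shoulder flat on the brass ring, still gripped and pressed down with about 30 N at the wrist (roughly 20 N on the ring); I handed the job in at about 16 s, and the other objects were not touched.

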